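Make up a soldering kit and a finishing kit for the metalsmith's bench

TASK

Make up two kits from the stock on the bench. The soldering kit goes in the blue tray: the flux jar (white, orange lid), the black charcoal block and the round brass solder tin; the finishing kit goes in the yellow tray: the cork sanding block and the red bar of polishing compound. Set each thing down gently, flat on the tray's floor, the same way up as it stood on the bench and in a compartment of its own, and leave the green bar, the jar with the black lid and the hammer where they are.

Things in the scene. Friction and masses are not known exactly. Their poses are not given: they have to be found in the camera images.
- blue_tray: Blue plastic sorting tray, fixed to the bench, 252 long (its x axis) x 136 wide (its y axis), with three equal open compartments in a row along x, their centres at x = -83, 0 and +83 mm, each 80 mm (along x) by 130 mm (along y) inside. Floor 3 mm thick; outer walls and dividers 3 mm thick, their tops 15 mm above the bench. Origin: centre of the underside, on the bench top; z axis up. Empty at the start.
- yellow_tray: Yellow plastic sorting tray, fixed to the bench, 252 long (its x axis) x 136 wide (its y axis), with three equal open compartments in a row along x, their centres at x = -83, 0 and +83 mm, each 80 mm (along x) by 130 mm (along y) inside. Floor 3 mm thick; outer walls and dividers 3 mm thick, their tops 15 mm above the bench. Origin: centre of the underside, on the bench top; z axis up. Empty at the start.
- flux_jar_mid (a point): Flux jar: upright round white plastic jar with an orange screw lid, 44 mm diameter (lid 46), 52 mm high, about 0.09 kg. Goes in the blue tray. The point is its centre, half-way up; z axis up. Loose, stands on the bench at the start.
- charcoal_block_mid (a point): Charcoal soldering block: black block with two thin binding wires, 60 long (x axis) x 42 wide (y axis) x 32 mm high, about 0.05 kg. Goes in the blue tray. The point is its centre, half-way up; z axis up. Loose, stands on the bench at the start.
- solder_tin_mid (a point): Solder tin: flat round brass tin, 50 mm diameter, 28 mm high, about 0.08 kg. Goes in the blue tray. The point is its centre, half-way up; z axis up. Loose, stands on the bench at the start.
- cork_block_mid (a point): Sanding block: cork block with dark grey abrasive paper round its lower part, 62 long (x axis) x 42 wide (y axis) x 34 mm high, about 0.06 kg. Goes in the yellow tray. The point is its centre, half-way up; z axis up. Loose, stands on the bench at the start.
- red_bar_mid (a point): Bar of dark red polishing compound with a brown card sleeve round part of it, 62 long (x axis) x 34 wide (y axis) x 34 mm high, about 0.14 kg. Goes in the yellow tray. The point is its centre, half-way up; z axis up. Loose, stands on the bench at the start.
- green_bar_mid (a point): Bar of green polishing compound with a brown card sleeve, 62 long (x axis) x 34 wide (y axis) x 34 mm high. Not wanted: stays where it is. The point is its centre, half-way up; z axis up. Loose, stands on the bench at the start.
- black_lid_jar_mid (a point): Round white plastic jar with a black lid, 44 mm diameter (lid 46), 52 mm high. Not wanted: stays where it is. The point is its centre, half-way up; z axis up. Loose, stands on the bench at the start.
- hammer: Hammer, 250 mm long, lying at the far side of the bench beyond the stock. Origin under the middle of its length, on the bench top; x axis along it, from handle to head; z up. Loose. Not wanted: stays where it is.

How it is judged:
At the end, for the whole second after the job is handed in: Blue tray: flux jar, charcoal block, solder tin; yellow tray: cork block, red bar. Each in its own compartment (centre within 28 mm of the compartment's along the tray, 52 mm across), on the floor (-5 to +4 mm), upright within 0.12 rad, released, at rest (((x of flux_jar_mid in the frame of blue_tray between -0.111 and -0.055 m and x of charcoal_block_mid in the frame of blue_tray between -0.028 and 0.028 m and x of solder_tin_mid in the frame of blue_tray between 0.055 and 0.111 m) or (x of flux_jar_mid in the frame of blue_tray between -0.111 and -0.055 m and x of charcoal_block_mid in the frame of blue_tray between 0.055 and 0.111 m and x of solder_tin_mid in the frame of blue_tray between -0.028 and 0.028 m) or (x of flux_jar_mid in the frame of blue_tray between -0.028 and 0.028 m and x of charcoal_block_mid in the frame of blue_tray between -0.111 and -0.055 m and x of solder_tin_mid in the frame of blue_tray between 0.055 and 0.111 m) or (x of flux_jar_mid in the frame of blue_tray between -0.028 and 0.028 m and x of charcoal_block_mid in the frame of blue_tray between 0.055 and 0.111 m and x of solder_tin_mid in the frame of blue_tray between -0.111 and -0.055 m) or (x of flux_jar_mid in the frame of blue_tray between 0.055 and 0.111 m and x of charcoal_block_mid in the frame of blue_tray between -0.111 and -0.055 m and x of solder_tin_mid in the frame of blue_tray between -0.028 and 0.028 m) or (x of flux_jar_mid in the frame of blue_tray between 0.055 and 0.111 m and x of charcoal_block_mid in the frame of blue_tray between -0.028 and 0.028 m and x of solder_tin_mid in the frame of blue_tray between -0.111 and -0.055 m)) and ((x of cork_block_mid in the frame of yellow_tray between -0.111 and -0.055 m and x of red_bar_mid in the frame of yellow_tray between -0.028 and 0.028 m) or (x of cork_block_mid in the frame of yellow_tray between -0.111 and -0.055 m and x of red_bar_mid in the frame of yellow_tray between 0.055 and 0.111 m) or (x of cork_block_mid in the frame of yellow_tray between -0.028 and 0.028 m and x of red_bar_mid in the frame of yellow_tray between -0.111 and -0.055 m) or (x of cork_block_mid in the frame of yellow_tray between -0.028 and 0.028 m and x of red_bar_mid in the frame of yellow_tray between 0.055 and 0.111 m) or (x of cork_block_mid in the frame of yellow_tray between 0.055 and 0.111 m and x of red_bar_mid in the frame of yellow_tray between -0.111 and -0.055 m) or (x of cork_block_mid in the frame of yellow_tray between 0.055 and 0.111 m and x of red_bar_mid in the frame of yellow_tray between -0.028 and 0.028 m)) and y of flux_jar_mid in the frame of blue_tray between -0.052 and 0.052 m and z of flux_jar_mid in the frame of blue_tray between 0.024 and 0.033 m and angle between each of flux_jar_mid, charcoal_block_mid, solder_tin_mid, cork_block_mid, red_bar_mid's own z axis and vertical below 0.12 rad and linear speed of each of flux_jar, charcoal_block, solder_tin, cork_block, red_bar below 0.01 m/s and angular speed of each of flux_jar, charcoal_block, solder_tin, cork_block, red_bar below 0.1 rad/s and y of charcoal_block_mid in the frame of blue_tray between -0.052 and 0.052 m and z of charcoal_block_mid in the frame of blue_tray between 0.014 and 0.023 m and y of solder_tin_mid in the frame of blue_tray between -0.052 and 0.052 m and z of solder_tin_mid in the frame of blue_tray between 0.012 and 0.021 m and y of cork_block_mid in the frame of yellow_tray between -0.052 and 0.052 m and z of cork_block_mid in the frame of yellow_tray between 0.015 and 0.024 m and y of red_bar_mid in the frame of yellow_tray between -0.052 and 0.052 m and z of red_bar_mid in the frame of yellow_tray between 0.015 and 0.024 m); the robot touches nothing.
It fails at once if the green bar is moved more than 20 mm from where it was (distance of green_bar_mid from where it was at the start of the episode above 0.02 m).
It fails at once if the jar with the black lid is moved more than 20 mm from where it was (distance of black_lid_jar_mid from where it was at the start of the episode above 0.02 m).
It fails at once if the hammer is moved more than 20 mm from where it was (distance of hammer from where it was at the start of the episode above 0.02 m).
It fails at once if one of the five things is dropped (falls free from more than about 25 mm) or thrown ((linear speed of flux_jar above 0.7 m/s and contact force between the fingers and flux_jar below 0.05 N) or (linear speed of charcoal_block above 0.7 m/s and contact force between the fingers and charcoal_block below 0.05 N) or (linear speed of solder_tin above 0.7 m/s and contact force between the fingers and solder_tin below 0.05 N) or (linear speed of cork_block above 0.7 m/s and contact force between the fingers and cork_block below 0.05 N) or (linear speed of red_bar above 0.7 m/s and contact force between the fingers and red_bar below 0.05 N)).
It also fails if it takes over 115 s, if anything falls off the work surface, if the arm or the gripper's body presses on something with over 40 N, if the wrist force passes 120 N, or if a joint passes its speed limit or range.

ROBOT

A 7-joint arm with a two-finger parallel gripper is mounted at the origin on the work surface. World frame = base frame: x ahead of the robot, y to its left, z up, the work surface at z = 0. Lengths are in m, angles in rad, forces in N, time in s.
With the tool pointing down it reaches from about 0.4 to 0.9 m from the base axis. Payload 5.6 kg.
Tool frame: the origin (TCP) lies midway between the tips of the shut fingers; the grasp point (between the pads) lies 19 mm behind it; z points along the fingers, y is the line along which they close (so a half turn about z gives the same grasp; the last joint's range is limited). The gripper opens to 92 mm and grips with 3 to 60 N. Pads are 20 mm wide; open, the fingers measure 128 mm over their backs; the gripper's body (75 mm by 189 mm) begins 69 mm behind the grasp point.
Start: joints at [1.197, 0.468, -0.012, 1.603, 0.006, 1.071, -0.056], TCP at [0.211, -0.615, 0.215] pointing down, gripper open.
Joint ranges: [-2.53, 2.53], [-0.31, 2.02], [-1.57, 1.55], [0.28, 2.44], [-1.29, 4.43], [0.15, 1.84], [-2.92, 2.92]. Speed limits (rad/s): [2.57, 2.57, 3.14, 3.14, 3.14, 3.14, 3.14].

INTERFACE

Orientations are given as a 3x3 rotation matrix whose columns are the frame's x, y, z axes.
In Python, from station import env, effector, solver, viewer, workorder, search_frame, tip_of gives the robot as it stands. Calls block until the motion is done:
- env.reach(position, orientation): joint-space move of the TCP to a pose.
- env.movel(position, frame=None, rate=0.15): straight line of the TCP; frame=None keeps the orientation; rate is the mean speed in m/s.
- env.goto_joints(angles): joint-space move.
- effector.release() and effector.grasp(squeeze=None): open the fingers fully, or close them until they stop; squeeze is the grip in N (None keeps the last).
- env.pause(seconds).
- solver.inverse_kinematics(position, orientation): joint angles nearest the present ones, or None.
- env.sense(): the state.
- viewer.read_camera(name): name is "scene" or "top" or "wrist"; returns (picture, depth): 384x512x3 uint8, red, green, blue; 384x512 float32, m along the optical axis (not along the pixel's ray), 0 where there is no reading.
- viewer.camera_info(name): a dict with "intrinsics" (3x3 intrinsics, pixels), "eye" and "rotation" of the camera in the world; the wrist camera has in their place "T_tool_cam" (4x4, takes a point from camera to tool coordinates, whose origin is the TCP and whose axes are the flange's). Camera axes: x right, y up, looking along -z (the intrinsics and any distortion apply to the point x, -y, -z); pixel columns grow to the right and rows downward; lengths in m; the calibration is good to about 2 mm. A picture is of the moment at which its call begins: read the wrist's pose just before it. camera_info takes no time and is no camera call.
A pose or a line that the arm cannot do raises env.PlanningError and nothing moves.
- workorder.finish_job(): hands the job in; it is judged then, once.
Trained networks look in the newest picture that a camera, given by its name, has taken for a name from the list of things; names that differ only in an ending like _2 or _b are one class to them, and where a whole thing is asked for, a point or a joint stands for the part that bears it (a point fixed in the world has none). Each returns a list of dicts, best first, with "score" (0 to 1); they miss things now and then, are a little off and sometimes report something else, mostly with a low value. They report only what shows in the picture. A call takes as long as a camera call.
- search_frame(camera, name): "at" ([x, y, z] in m, in world coordinates, good to about 4 mm: the middle of the surface that is visible of it).
- tip_of(camera, name): "at" ([x, y, z] in m, in world coordinates, good to about 4 mm: a listed point, or the origin of a listed thing).
The state is a dict: "t": time; "joint_positions": joint angles; "joint_velocities": joint speeds; "tau": joint torques, N m; "ee_pos": TCP position; "tcp_rot": TCP orientation; "wrist_force": force on the tool from outside, world axes, zero at the start; "moment": the same for the moment, N m; "gripper_width": finger opening in m; "grasp_force": force on a finger pad.
Only numpy, scipy, OpenCV 4.12 (cv2) and the standard library are available. Lean on these libraries where they do the work, as an engineer would, in place of code of your own. Each camera call takes 0.05 s, during which the arm holds its last target. There are 200 camera calls.

## Working session

There is one attempt and no reset: what is moved stays moved. The work goes in short steps, each a Python script; the robot and the scene stay as the last script left them, time stands still between calls to the robot, and variables do not carry over. Pictures are saved under pics/ and viewed, at most 14 in all, crops included, and the job is handed in when it is done.

```bash
mkdir -p pics; cat > h.py <<'E'
import numpy as np, cv2
from station import env, effector, solver, viewer, workorder, search_frame, tip_of
def cloud(name):
    p,d=viewer.read_camera(name); c=viewer.camera_info(name); K=np.array(c["intrinsics"])
    v,u=np.mgrid[:d.shape[0],:d.shape[1]]
    X=np.stack([(u-K[0,2])/K[0,0]*d,-(v-K[1,2])/K[1,1]*d,-d],-1)
    W=X@np.array(c["rotation"]).T+np.array(c["eye"]); W[d==0]=np.nan
    return p,W
E
python3 - <<'E'
from h import *
for n in("top","scene"):
    p,W=cloud(n); cv2.imwrite(f"pics/{n}0.png",p[:,:,::-1]); np.save(f"{n}0.npy",W)
    print(viewer.camera_info(n))
for n in "blue_tray yellow_tray flux_jar_mid charcoal_block_mid solder_tin_mid cork_block_mid red_bar_mid green_bar_mid black_lid_jar_mid hammer".split():
    print(n,[(np.round(r["at"],3).tolist(),round(r["score"],2)) for r in tip_of("top",n)[:3]])
print(env.sense()["t"],env.sense()["tcp_rot"])
E
```

```text
{'intrinsics': array([[366.98306541,   0.        , 261.11311769],
       [  0.        , 366.98306541, 189.41634913],
       [  0.        ,   0.        ,   1.        ]]), 'eye': array([0.54336715, 0.01168832, 0.8273373 ]), 'rotation': array([[ 0.01668683,  0.99697001, -0.07597591],
       [-0.99984734,  0.01624466, -0.00643422],
       [-0.00518052,  0.07607168,  0.99708889]])}
{'intrinsics': array([[403.61685986,   0.        , 252.01280932],
       [  0.        , 403.61685986, 193.40317535],
       [  0.        ,   0.        ,   1.        ]]), 'eye': array([1.01251179, 0.5321167 , 0.60298194]), 'rotation': array([[-0.77383212, -0.4103056 ,  0.48252789],
       [ 0.63313773, -0.47955103,  0.60759149],
       [-0.01790144,  0.77568042,  0.63087195]])}
blue_tray [([0.508, 0.292, 0.002], 0.81), ([0.656, -0.062, 0.014], 0.32)]
yellow_tray [([0.505, -0.321, 0.001], 0.62)]
flux_jar_mid [([0.428, 0.056, 0.026], 0.66)]
charcoal_block_mid [([0.551, 0.105, 0.018], 0.9)]
solder_tin_mid [([0.547, 0.007, 0.013], 0.77)]
cork_block_mid []
red_bar_mid [([0.552, 0.103, 0.019], 0.58), ([0.43, -0.062, 0.017], 0.57)]
green_bar_mid [([0.655, -0.058, 0.015], 0.61)]
black_lid_jar_mid [([0.673, 0.053, 0.024], 0.83)]
hammer [([0.766, -0.017, -0.004], 0.8)]
0.6 [[ 9.45811356e-01  3.24716608e-01 -5.87702154e-05]
 [ 3.24716606e-01 -9.45811357e-01 -4.99337368e-05]
 [-7.17998509e-05  2.81442305e-05 -9.99999997e-01]]
```

View pics/top0.png

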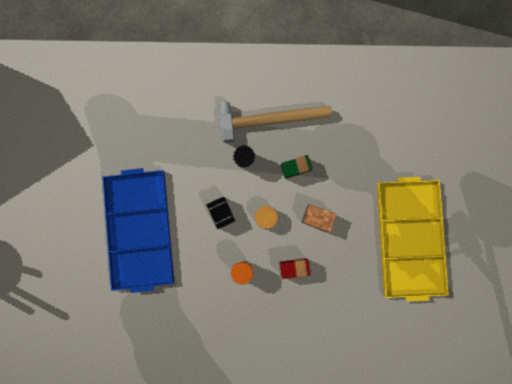

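```bash
cat >> h.py <<'E'
E
python3 - <<'E'
import numpy as np,cv2
W=np.load("top0.npy"); p=cv2.imread("pics/top0.png")
z=W[...,2]; print("bench z",np.nanmedian(z))
print("tray-ish")
m=((z>0.02)&(z<0.08)&(W[...,0]>.3)&(W[...,0]<.9)&(abs(W[...,1])<.25)).astype(np.uint8)
n,l,s,c=cv2.connectedComponentsWithStats(m)
for i in range(1,n):
    if s[i,4]<60: continue
    q=W[l==i]; zt=np.nanpercentile(q[:,2],90); t=q[q[:,2]>zt-.006]
    r=cv2.minAreaRect((t[:,:2]*1000).astype(np.float32))
    print(s[i],"top z %.3f"%zt,"rect",np.round(r[0],1),np.round(r[1],1),round(r[2],1),"bgr",np.median(p[l==i],0))
hsv=cv2.cvtColor(p,cv2.COLOR_BGR2HSV)
for nm,lo,hi,ys in(("blue",(95,110,50),(130,255,255),1),("yellow",(18,110,80),(35,255,255),-1)):
    k=cv2.inRange(hsv,lo,hi)>0
    k&=(W[...,1]*ys>.15)
    t=W[k]; t=t[(t[:,2]>.009)&(t[:,2]<.025)]
    a=W[k]; a=a[np.isfinite(a[:,0])]
    for q in(t,a):
        r=cv2.minAreaRect((q[:,:2]*1000).astype(np.float32)); print(nm,len(q),np.round(r[0],1),np.round(r[1],1),r[2],np.median(q[:,2]))
E
```

```text
bench z 0.0005126939880402137
tray-ish
[ 220  102  112   39 1341] top z 0.027 rect [759.9 -13.1] [ 86.8 248.2] 1.9 bgr [ 76. 120. 143.]
[233 145  23  23 391] top z 0.054 rect [674.2  54.6] [45.9 44.5] 15.5 bgr [19. 18. 18.]
[281 155  32  23 457] top z 0.036 rect [656.8 -60.1] [34.2 62.2] 17.9 bgr [32. 67. 29.]
[206 197  29  32 545] top z 0.034 rect [552.7 104.2] [59.7 42.8] 25.6 bgr [16. 15. 15.]
[303 205  34  27 576] top z 0.036 rect [ 544.4 -111.1] [62.2 41.9] 71.4 bgr [ 67. 105. 155.]
[255 206  23  23 409] top z 0.031 rect [544.4   4.2] [47.5 47.6] 46.3 bgr [ 53. 125. 178.]
[280 259  31  20 494] top z 0.036 rect [434.7 -58.6] [34.7 61.7] 8.2 bgr [ 24.   32.5 116. ]
[231 261  23  24 410] top z 0.054 rect [427.2  53.7] [44.9 45.5] 73.0 bgr [ 21.  85. 182.]
blue 1060 [512.6 289. ] [269.7 137. ] 7.182429790496826 0.015309512139255632
blue 7327 [510.8 292.3] [272.5 144.1] 7.182429790496826 0.004293218183961778
yellow 1094 [ 504.2 -318.1] [269.7 137.7] 3.3199946880340576 0.014272958685454806
yellow 7687 [ 502.8 -322.2] [276.2 146. ] 3.219496488571167 0.003241535553951458
```

The picture shows all items and both trays: blue around (138,230), yellow around (413,240), flux jar at (242,273), tin at (266,217), charcoal at (220,212), cork at (320,217) and red bar at (295,268). The depth heights and sizes match the list (about 54, 34, 36 and 31 mm tops), so I'll start with the red bar and check it.

```bash
cat >> h.py <<'E'
TR={"blue":((.5115,.2905),7.2),"yellow":((.504,-.3195),3.3)}
def rot(phi):   # tool down, closing axis at phi (deg) from world x
    a=np.radians(phi+90); c,s=np.cos(a),np.sin(a)
    return np.array([[c,s,0],[s,-c,0],[0,0,-1.]])
def best(pos,phi):
    o=[]
    for f in(phi,phi+180):
        q=solver.inverse_kinematics(pos,rot(f))
        if q is not None: o.append((abs(q[6]),f))
    return rot(min(o)[1])
def pick(xy,phi,z,squeeze=25):
    up=[*xy,.15]; R=best(up,phi); env.reach(up,R); env.movel([*xy,z],R,rate=.12)
    effector.grasp(squeeze); env.movel(up,R,rate=.12)
    s=env.sense(); print("picked width %.4f force %.1f t %.1f"%(s["gripper_width"],s["grasp_force"],s["t"]))
def place(tray,slot,z,turn=0):
    c,a=TR[tray]; t=np.radians(a); x=slot*.083
    xy=(c[0]+x*np.cos(t),c[1]+x*np.sin(t)); up=[*xy,.15]; R=best(up,a+90+turn)
    env.reach(up,R); env.movel([*xy,z+.03],R,rate=.12); env.movel([*xy,z],R,rate=.04)
    s=env.sense(); print("down: width %.4f wrist"%s["gripper_width"],np.round(s["wrist_force"],1), "z %.4f"%s["ee_pos"][2])
    effector.release(); env.movel(up,R,rate=.15)
    print("t %.1f"%env.sense()["t"])
E
python3 - <<'E'
from h import *
pick((.4347,-.0595),8.2,.014); place("yellow",-1,.0175)
p,W=cloud("top"); cv2.imwrite("pics/t1.png",p[:,:,::-1]); np.save("t1.npy",W)
E
```

```text
picked width 0.0340 force 25.0 t 6.2
down: width 0.0340 wrist [ 0.3 -1.  -0.7] z 0.0174
t 11.2
```

View pics/t1.png

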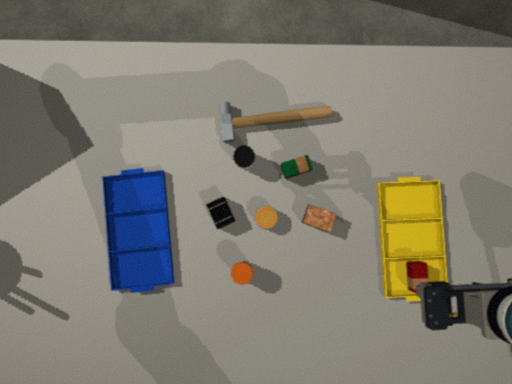

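The red bar is in the lowest yellow compartment at about (418,275) and nothing else has moved. I'll carry on with the cork block and the charcoal.

```bash
python3 - <<'E'
from h import *
pick((.5444,-.1111),71.4-90,.014); place("yellow",0,.0175)
pick((.5525,.1042),25.6-90,.014); place("blue",1,.0175)
pick((.5444,.0042),0,.012)
s=env.sense();p,_=viewer.read_camera("scene"); cv2.imwrite("pics/s2.png",p[:,:,::-1])
E
```

```text
picked width 0.0416 force 25.0 t 15.6
down: width 0.0420 wrist [-0.5  0.2 -0.1] z 0.0174
t 20.2
picked width 0.0419 force 25.0 t 25.4
down: width 0.0417 wrist [ 0.5  0.1 -0.1] z 0.0174
t 30.1
picked width 0.0494 force 25.0 t 34.5
```

View pics/s2.png

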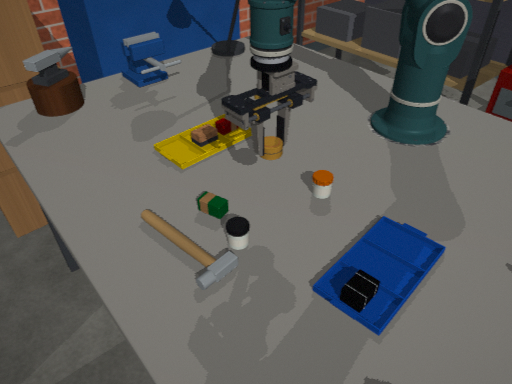

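The scene view shows the cork and red bar in the yellow tray and the charcoal in the far blue compartment at (360,290). The tin is held level in the fingertips at (272,148). I'll place the tin with a diagonal turn, which keeps the fingers clear of the walls, and then do the jar.

```bash
python3 - <<'E'
from h import *
place("blue",0,.0155,turn=26)
pick((.4272,.0537),0,.022); place("blue",-1,.0255)
env.reach([.45,0.0,.35],best([.45,0,.35],90))
p,W=cloud("scene"); cv2.imwrite("pics/s3.png",p[:,:,::-1])
env.goto_joints([1.197,0.468,-0.012,1.603,0.006,1.071,-0.056])
p,W=cloud("top"); cv2.imwrite("pics/t3.png",p[:,:,::-1])
z=W[...,2]; m=((z>.021)&(z<.08)&(W[...,0]>.35)&(W[...,0]<.85)&(abs(W[...,1])<.42)).astype(np.uint8)
n,l,s,c=cv2.connectedComponentsWithStats(m)
for i in range(1,n):
    if s[i,4]<100: continue
    q=W[l==i]; t=q[q[:,2]>np.nanpercentile(q[:,2],90)-.006]
    r=cv2.minAreaRect((t[:,:2]*1000).astype(np.float32)); o=np.array(r[0])/1e3; e=""
    if abs(o[1])>.15:
        C,a=TR["blue" if o[1]>0 else "yellow"]; a=np.radians(a); d=o-C; e=np.round([d@[np.cos(a),np.sin(a)],d@[-np.sin(a),np.cos(a)]],3)
    A=np.c_[t[:,:2],np.ones(len(t))]; g=np.linalg.lstsq(A,t[:,2],rcond=None)[0]
    print(np.round(o,3),np.round(r[1]),"z %.4f tilt %.3f"%(np.median(t[:,2]),np.hypot(g[0],g[1])),"in tray",e)
print(env.sense()["t"])
E
```

```text
down: width 0.0497 wrist [ 0.9 -0.4 -0.9] z 0.0155
t 39.6
picked width 0.0452 force 25.0 t 44.1
down: width 0.0452 wrist [-0.7  0.  -1.3] z 0.0255
t 48.7
[ 0.757 -0.012] [ 87. 248.] z 0.0253 tilt 0.013 in tray 
[0.675 0.054] [46. 43.] z 0.0527 tilt 0.004 in tray 
[ 0.657 -0.06 ] [34. 62.] z 0.0344 tilt 0.004 in tray 
[0.595 0.3  ] [60. 43.] z 0.0360 tilt 0.008 in tray [ 0.084 -0.001]
[0.512 0.289] [49. 48.] z 0.0322 tilt 0.016 in tray [-0.    -0.001]
[ 0.504 -0.319] [62. 42.] z 0.0369 tilt 0.002 in tray [0.    0.001]
[0.43 0.28] [47. 45.] z 0.0558 tilt 0.005 in tray [-0.083 -0.001]
[ 0.422 -0.324] [62. 35.] z 0.0368 tilt 0.007 in tray [-0.082  0.   ]
52.5
```

View pics/s3.png

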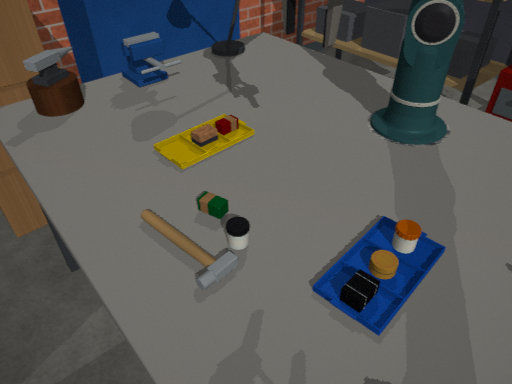

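View pics/t3.png

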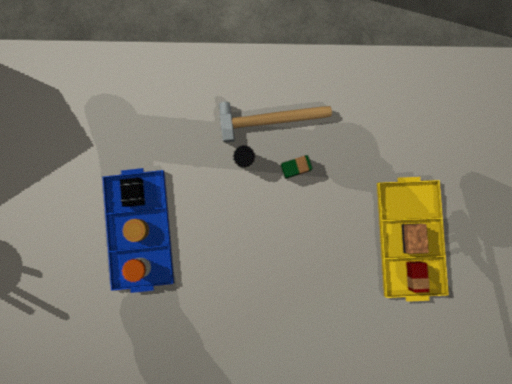

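Both pictures show the five items flat and centred, one to a compartment: charcoal (132,192), tin (134,231), jar (134,271), cork (415,238) and red bar (418,277). The hammer, green bar and black-lid jar have not moved.

```bash
python3 -c "
from h import *
print(workorder.finish_job())"
```

```text
the job is handed in; nothing more can be done
None
```

Both kits are made up and the job is handed in at about 53 s of the 115 s allowed: the final check showed all five items flat and centred in their own compartments and the green bar, black-lid jar and hammer where they were, though the hand-in call returned no verdict.

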